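Swing the pressing block home into its corner

ROBOT

A 6-joint arm with a two-finger parallel gripper is mounted at the origin on a cart in front of the work surface, level with it; the furniture and walls round the work are solid. World frame = base frame: x ahead of the robot, y to its left, z up, the work surface at z = 0. Lengths are in m, angles in rad, forces in N, time in s.
With the tool pointing down it reaches from about 0.275 to 0.85 m from the base axis. Payload 5.2 kg.
Tool frame: the origin (TCP) lies on the centre line of the jaws, within the pads' length; the fingertips stand 19 mm ahead of it and the grasp point (between the pads) is the TCP (env.tip_extent is the y of the fingertips in the tool frame, in m); y points along the fingers, z is the direction in which the jaws open and shut, and the axes are right-handed (so a half turn about y gives the same grasp; the last joint's range is limited). The gripper opens to 85 mm and grips with 20 to 120 N. Pads are 22 mm wide; open, the fingers measure 114 mm over their backs; the gripper's body (76 mm by 85 mm) begins 54 mm behind the grasp point. The pads swing forward as they close: fully open they stand 13 mm farther back than shut.
Start: joints at [0.999, 0.259, 1.535, -0, 1.348, -0.203], TCP at [0.198, 0.513, 0.25] pointing down, gripper open.
Joint ranges: [-3.14, 3.14], [-0.91, 2.08], [0.19, 2.58], [-1.22, 4.36], [0.22, 2.71], [-3.12, 3.12]. Speed limits (rad/s): [2.57, 2.57, 3.14, 3.14, 3.14, 3.14].

INTERFACE

Orientations are given as a unit quaternion [w, x, y, z].
In Python, from cell import telemetry, imaging, ticket, spot_in, env gives the robot as it stands.
- The arm moves only by the tool move_arm, never from a script. Its argument "series" is a list of rows, each an object of numbers: "dx", "dy", "dz": the shift along the tool's x, y, z normalised to -1 to 1, where 1 is 0.025 m; "yaw": the turn about the tool's y normalised to -1 to 1, where 1 is 0.12 rad. In form: [{"dx": .., "dy": .., "dz": .., "yaw": ..}, ...]. A call has 1 to 12 rows; each row shifts and turns the commanded pose from where the row before left it, along the tool's axes as they then stand; what a row does not reach is not made up. A row lasts 1/12 s, in which the tool goes at most 41.7 mm and 7.16 degrees, less where a joint would pass 70% of its speed; a pose out of reach is approached as far as the arm can. A call with a number of a shift or a turn outside -1 to 1 is refused whole. A call with a gripper value outside its range is refused whole. "hand" is the gripper command: -1 is shut, 1 is fully open, values between are in proportion, set as the call begins (left out, the last holds). The fingers move at their own pace and stop on an object; "grip_force" is the grip in N (left out, the last holds). Time passes only in rows, so rows that do not move let the fingers close. It gives the time, the measured TCP pose, the force and the opening at its end, in the units of the state.
- telemetry.observe(): the state, without advancing time (a new reading comes with each control period).
- imaging.camera(name): name is "scene" or "side" or "wrist"; returns the picture (480x640x3 uint8, red, green, blue); there is no depth.
- imaging.get_calibration(name): a dict with "fx", "fy", "cx", "cy" (pixels), "distortion" ([k1, k2, p1, p2, k3] as OpenCV has them; the pictures are not rectified), "R" (3x3) and "t" (3): a world point X has camera coordinates R X + t. Camera axes: x right, y down, z forward; pixel columns grow to the right and rows downward; lengths in m; the calibration is good to about 2 mm. A picture is of the moment at which its call begins: read the wrist's pose just before it. get_calibration takes no time and is no camera call; for the wrist camera it gives the pose at the moment of the call.
- ticket.finish_job(): hands the job in, once; it reports no verdict.
Trained networks look in the newest picture that a camera, given by its name, has taken for a name from the list of things; names that differ only in an ending like _2 or _b are one class to them, and where a whole thing is asked for, a point or a joint stands for the part that bears it (a point fixed in the world has none). Each returns a list of dicts, best first, with "p" (0 to 1); they miss things now and then, are a little off and sometimes report something else, mostly with a low value. They report only what shows in the picture. A call takes as long as a camera call.
- spot_in(camera, label): "location" ([row, column] in pixels, amid what is visible of it).
The state is a dict: "clock": time; "qpos": joint angles; "joint_velocities": joint speeds; "joint_efforts": joint torques, N m; "tool_pos": TCP position; "orientation": TCP orientation; "ft_force": force on the tool from outside, world axes, zero at the start; "torque": the same for the moment, N m; "grip_width": opening from 0.0 (shut) to 1.0 (fully open).
Only numpy, scipy, OpenCV 4.12 (cv2) and the standard library are available. Lean on these libraries where they do the work, as an engineer would, in place of code of your own. Each camera call takes 0.05 s, during which the arm holds its last target. There are 200 camera calls.

TASK

The long wooden pressing block stands askew with one end in the low wooden corner guide on the worktop. Push its free end away from you so that it swings round, flat on the worktop, until its side lies along the long rail, while its other end stays in the corner. Do not lift the block, leave the scrubbing brush, the peg and the thread spool alone, and back away from the block when it is home.

Things in the scene. Friction and masses are not known exactly. Their poses are not given: they have to be found in the camera images.
- press_block: Loose hardwood block, round ends, shallow side grooves, 260 x 60 x 34 high, 0.38 kg, flat on the worktop. Origin: underside, below the centre of the 30 mm rounding of its heel, the end in the corner. It runs from there along its own -y; z up. Its sides are x = -30 and x = +30 mm; x = -30 is the side away from the rail, to be pushed. It slides and pivots readily about its heel.
- nose (a point): Point on the underside of the pressing block under the centre of the rounding (radius 30) of its free end, 200 mm from its origin along its -y. Carries the block's axes.
- corner: Fixed L-shaped guide of pale wooden strips 18 wide, 20 high. Origin: on the worktop at the inner corner of the L. The long rail runs 270 mm from there along its own -y; its inner face is the plane x = 0, looking to -x (the robot's side). The short stop runs 60 mm along its -x; its inner face is the plane y = 0. z up.
- parked_heel (a point): Point on the worktop in the guide, 32 mm from the inner faces of rail and stop: where the block's origin lies when parked (block's axes then those of the guide). At the start the block's origin is within 8 mm of it, and the block is turned 0.42 to 0.65 rad clockwise (seen from above) from the guide, its nose towards the robot.
- scrub_brush: Bystander: wooden scrubbing brush with bristles, 152 x 62 x 46 high, right of the block and guide. Origin under its centre, long along its y, which points about along world x.
- peg_0: Bystander: wooden clothes peg 72 x 15 x 12 high, in front of the laundry basket. Origin under its centre, long along its y. (The big grey basket left of the guide is fixed; its rim is about 245 high: carry the hand over it.)
- spool_cream: Bystander: upright spool of cream thread, 30 across, 48 high, left of the block, in front of the laundry basket. Origin under its centre.

How it is judged:
By the outcome, as a careful person would: the job done as asked, in the order asked, and still so for the second after the job is handed in, with the robot touching nothing.
It also fails if it takes over 38 s, if anything falls off the work surface, if the arm or the gripper's body presses on something with over 40 N, if the wrist force passes 120 N, or if a joint passes its speed limit or range.

## Working session

There is one attempt and no reset: what is moved stays moved. The work goes in short steps, Python scripts to look and compute and a tool call to move; the robot and the scene stay as the last step left them, time stands still between calls to the robot, and variables do not carry over. Pictures are saved under pics/ and viewed, about 8 in all and at most 12, crops included, and the job is handed in when it is done.

Besides the shell and the picture viewer there is one more tool, called in YAML: its name, and indented under it one key for each argument. move_arm: Moves the arm, as the interface text tells. Its arguments: {"type":"object","properties":{"series":{"type":"array"},"hand":{"type":"number"},"grip_force":{"type":"number"}},"required":["series"]}

```bash
mkdir -p pics
cat > h.py <<'E'
import numpy as np,cv2
from cell import telemetry, imaging, ticket, spot_in, env
def ray(cam,px,z):
    c=imaging.get_calibration(cam);K=np.array([[c['fx'],0,c['cx']],[0,c['fy'],c['cy']],[0,0,1]])
    u=cv2.undistortPoints(np.array([[px]],float),K,np.array(c['distortion']))[0,0]
    R=np.array(c['R']);o=-R.T@np.array(c['t']);d=R.T@np.r_[u,1]
    return o+d*(z-o[2])/d[2]   # px=(col,row)
def proj(cam,P):
    c=imaging.get_calibration(cam);K=np.array([[c['fx'],0,c['cx']],[0,c['fy'],c['cy']],[0,0,1]])
    return cv2.projectPoints(np.array(P,float).reshape(-1,3),cv2.Rodrigues(np.array(c['R']))[0],np.array(c['t']),K,np.array(c['distortion']))[0][:,0]
def snap(cam,name):
    im=imaging.camera(cam);cv2.imwrite(f'pics/{name}.png',im[:,:,::-1]);return im
E
python3 - <<'E'
from h import *
print(telemetry.observe())
for cam in('scene','side'):
    snap(cam,cam+'0')
    for l in('press_block','corner','scrub_brush','peg_0','spool_cream'):
        r=spot_in(cam,l)
        for d in r[:1]: print(cam,l,d,ray(cam,d['location'][::-1],0.02).round(3))
E
```

```text
{'clock': 0.0, 'qpos': array([ 9.99195608e-01,  2.59342141e-01,  1.53611807e+00, -1.71780038e-05,
        1.34800593e+00, -2.02777424e-01]), 'joint_velocities': array([-0.00020083, -0.00082083, -0.00055217, -0.00014376, -0.00124603,
       -0.00063933]), 'joint_efforts': array([-2.02730866e-03, -4.46039701e+01, -2.90569782e+01, -5.45295679e-04,
        1.22558390e-02, -2.26186557e-05]), 'tool_pos': array([0.19797365, 0.51258435, 0.24946109]), 'orientation': array([-0.69450166,  0.69573282, -0.12990413,  0.12941489]), 'ft_force': array([-0.82215645, -0.29621904,  0.27686476]), 'torque': array([-0.00976889,  0.00711948, -0.02055014]), 'grip_width': 1.0007356008422137}
scene press_block {'location': [249.4, 324.5], 'p': 0.85} [ 0.51  -0.152  0.02 ]
scene corner {'location': [225.7, 304.2], 'p': 0.83} [ 0.586 -0.191  0.02 ]
scene scrub_brush {'location': [248.1, 327.3], 'p': 0.74} [ 0.505 -0.159  0.02 ]
scene peg_0 {'location': [382.5, 303.9], 'p': 0.61} [0.404 0.158 0.02 ]
scene spool_cream {'location': [337.5, 332.7], 'p': 0.77} [0.394 0.042 0.02 ]
side press_block {'location': [251.7, 331.4], 'p': 0.73} [ 0.521 -0.169  0.02 ]
side scrub_brush {'location': [319.4, 451.6], 'p': 0.64} [ 0.524 -0.476  0.02 ]
side peg_0 {'location': [230.6, 192.3], 'p': 0.61} [0.391 0.133 0.02 ]
side spool_cream {'location': [248.4, 220.0], 'p': 0.7} [0.389 0.05  0.02 ]
```

View pics/scene0.png

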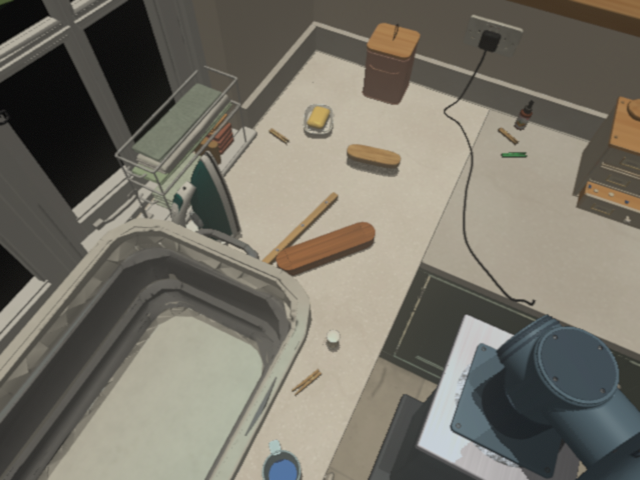

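View pics/side0.png

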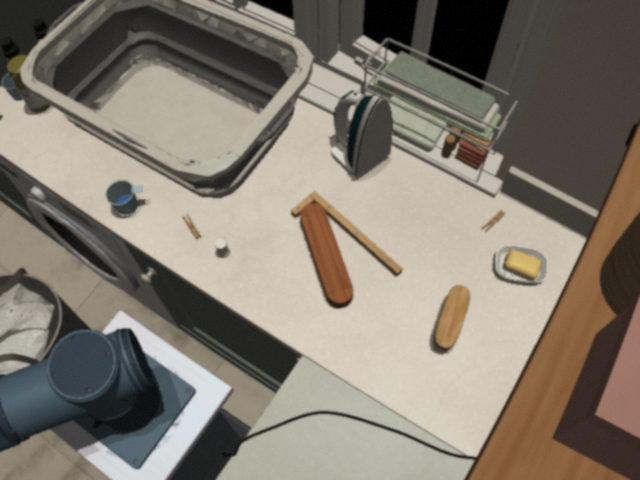

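The scene view shows the block from its heel at (285,262) to its nose at (370,232), with the rail running to (335,197). In the side view the corner is at (315,195), the rail end at (400,270) and the nose at (340,300). The spool is at (222,248) and the brush at (452,318). Next, a magnified side crop for the edges.

Run:
```python
from h import *
im=cv2.imread('pics/side0.png')[180:320,280:420]
cv2.imwrite('pics/sidec.png',cv2.resize(im,None,fx=4.25,fy=4.25,interpolation=cv2.INTER_CUBIC))
print('tool axes R',)
from scipy.spatial.transform import Rotation as Ro
o=telemetry.observe();w,x,y,z=o['orientation'];print(Ro.from_quat([x,y,z,w]).as_matrix().round(3))
for n,p,zz in(('corner out',(315,193),.02),('rail end',(400,270),.02),('nose',(340,290),.034),('heel',(314,212),.034),('basket',(205,193),.0),('rim',(225,150),.245),('rim2',(312,70),.245)):print(n,ray('side',p,zz).round(3))
```

```text
tool axes R
[[ 0.933  0.     0.36 ]
 [-0.36   0.     0.933]
 [ 0.    -1.     0.   ]]
corner out [ 0.631 -0.052  0.02 ]
rail end [ 0.565 -0.323  0.02 ]
nose [ 0.447 -0.239  0.034]
heel [ 0.579 -0.083  0.034]
basket [0.496 0.182 0.   ]
rim [0.504 0.081 0.245]
rim2 [0.784 0.052 0.245]
```

View pics/sidec.png

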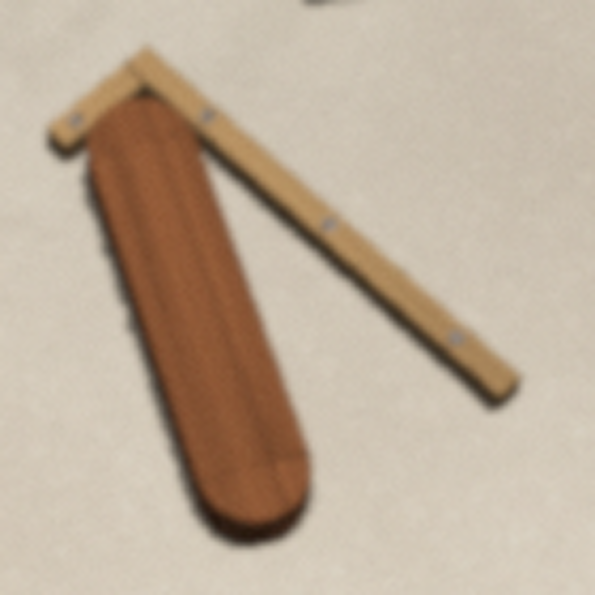

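Run:
```python
from h import *
f=lambda x,y:(x/4.25+280-.4,y/4.25+180-.4)
for n,p,z in(('outcorner',(146,48),.02),('outend',(518,378),.02),('inend',(495,397),.02),('innear',(205,142),.02),('stop out end',(50,130),.02),
 ('L1',(90,165),.034),('L2',(193,480),.034),('R1',(203,165),.034),('R2',(308,460),.034),('nosetip',(245,524),.034)):
  print(n,ray('side',f(*p),z).round(4))
```

```text
outcorner [ 0.6346 -0.0464  0.02  ]
outend [ 0.5703 -0.3239  0.02  ]
inend [ 0.5542 -0.3191  0.02  ]
innear [ 0.6013 -0.1074  0.02  ]
stop out end [ 0.5613 -0.0311  0.02  ]
L1 [ 0.5486 -0.0671  0.034 ]
L2 [ 0.4241 -0.2146  0.034 ]
R1 [ 0.5818 -0.1187  0.034 ]
R2 [ 0.4653 -0.2581  0.034 ]
nosetip [ 0.4181 -0.2499  0.034 ]
```

Guide yaw is about −0.228 and block yaw about −0.70. The heel is near (0.574,−0.084), which agrees with the parked heel at (0.575,−0.084), and the width checks at 59 mm. I'll lift, then carry the closed hand to the robot's side of the block.

move_arm:
  series:
    - {"dy": -1}
    - {"dy": -1}
    - {"dy": -1}
    - {"dy": -1}
    - {"dx": 0.75,"dz": -0.89}
    - {"dx": 0.75,"dz": -0.89}
    - {"dx": 0.75,"dz": -0.89}
    - {"dx": 0.75,"dz": -0.89}
    - {"dx": 0.75,"dz": -0.89}
    - {"dx": 0.75,"dz": -0.89}
    - {"dx": 0.75,"dz": -0.89}
    - {"dx": 0.75,"dz": -0.89}
  hand: -1

```text
$.series[0]: bad value
```

move_arm:
  series:
    - {"dx": 0.75,"dz": -0.89}
    - {"dx": 0.75,"dz": -0.89}
    - {"dx": 0.75,"dz": -0.89}
    - {"dx": 0.75,"dz": -0.89}
    - {"dx": 0.75,"dz": -0.89}
    - {"dx": 0.75,"dz": -0.89}
    - {"dx": 0.75,"dz": -0.89}
    - {"dx": 0.75,"dz": -0.89}
    - {"dx": 0.75,"dz": -0.89}
    - {"dx": 0.75,"dz": -0.89}
    - {"dx": 0.75,"dz": -0.89}
    - {"dx": 0.75,"dz": -0.89}

```text
$.series[0]: bad value
```

move_arm:
  series:
    - {"dx": 0,"dy": -1,"dz": 0,"yaw": 0}
    - {"dx": 0,"dy": -1,"dz": 0,"yaw": 0}
    - {"dx": 0,"dy": -1,"dz": 0,"yaw": 0}
    - {"dx": 0,"dy": -1,"dz": 0,"yaw": 0}
    - {"dx": 0.75,"dy": 0,"dz": -0.89,"yaw": 0}
    - {"dx": 0.75,"dy": 0,"dz": -0.89,"yaw": 0}
    - {"dx": 0.75,"dy": 0,"dz": -0.89,"yaw": 0}
    - {"dx": 0.75,"dy": 0,"dz": -0.89,"yaw": 0}
    - {"dx": 0.75,"dy": 0,"dz": -0.89,"yaw": 0}
    - {"dx": 0.75,"dy": 0,"dz": -0.89,"yaw": 0}
    - {"dx": 0.75,"dy": 0,"dz": -0.89,"yaw": 0}
    - {"dx": 0.75,"dy": 0,"dz": -0.89,"yaw": 0}
  hand: -1

```text
clock: 1.6
tool_pos: [0.2741, 0.2916, 0.3505]
orientation: [0.695, -0.695, 0.129, -0.13]
ft_force: [-0.6, -0.5, -0.3]
grip_width: -0.005
```

move_arm:
  series:
    - {"dx": 0.75,"dy": 0,"dz": -0.89,"yaw": 0}
    - {"dx": 0.75,"dy": 0,"dz": -0.89,"yaw": 0}
    - {"dx": 0.75,"dy": 0,"dz": -0.89,"yaw": 0}
    - {"dx": 0.75,"dy": 0,"dz": -0.89,"yaw": 0}
    - {"dx": 0.75,"dy": 0,"dz": -0.89,"yaw": 0}
    - {"dx": 0.75,"dy": 0,"dz": -0.89,"yaw": 0}
    - {"dx": 0.75,"dy": 0,"dz": -0.89,"yaw": 0}
    - {"dx": 0.75,"dy": 0,"dz": -0.89,"yaw": 0}
    - {"dx": 0.75,"dy": 0,"dz": -0.89,"yaw": 0}
    - {"dx": 0.75,"dy": 0,"dz": -0.89,"yaw": 0}
    - {"dx": 0.75,"dy": 0,"dz": -0.89,"yaw": 0}
    - {"dx": 0.75,"dy": 0,"dz": -0.89,"yaw": 0}

```text
clock: 2.6
tool_pos: [0.3878, -0.0387, 0.3505]
orientation: [-0.695, 0.695, -0.13, 0.13]
ft_force: [0.5, -0.0, 0.5]
grip_width: -0.002
```

move_arm:
  series:
    - {"dx": 0.75,"dy": 0,"dz": -0.89,"yaw": 0}
    - {"dx": 0.75,"dy": 0,"dz": -0.89,"yaw": 0}
    - {"dx": 0.75,"dy": 0,"dz": -0.89,"yaw": 0}
    - {"dx": 0.75,"dy": 0,"dz": -0.89,"yaw": 0}
    - {"dx": 0,"dy": 0,"dz": 0,"yaw": 0.92}
    - {"dx": 0,"dy": 0,"dz": 0,"yaw": 0.92}
    - {"dx": 0,"dy": 0,"dz": 0,"yaw": 0.92}
    - {"dx": 0,"dy": 0,"dz": 0,"yaw": 0}

```text
clock: 3.27
tool_pos: [0.4255, -0.1476, 0.3502]
orientation: [0.664, -0.664, 0.244, -0.244]
ft_force: [0.2, -0.2, 0.2]
grip_width: 0.001
```

move_arm:
  series:
    - {"dx": 0,"dy": 1,"dz": 0,"yaw": 0}
    - {"dx": 0,"dy": 1,"dz": 0,"yaw": 0}
    - {"dx": 0,"dy": 1,"dz": 0,"yaw": 0}
    - {"dx": 0,"dy": 1,"dz": 0,"yaw": 0}
    - {"dx": 0,"dy": 1,"dz": 0,"yaw": 0}
    - {"dx": 0,"dy": 1,"dz": 0,"yaw": 0}
    - {"dx": 0,"dy": 1,"dz": 0,"yaw": 0}
    - {"dx": 0,"dy": 1,"dz": 0,"yaw": 0}
    - {"dx": 0,"dy": 1,"dz": 0,"yaw": 0}
    - {"dx": 0,"dy": 1,"dz": 0,"yaw": 0}
    - {"dx": 0,"dy": 0.8,"dz": 0,"yaw": 0}
    - {"dx": 0,"dy": 0,"dz": 0,"yaw": 0}

```text
clock: 4.27
tool_pos: [0.4232, -0.1457, 0.0772]
orientation: [0.665, -0.664, 0.244, -0.239]
ft_force: [-1.3, -0.0, -0.5]
grip_width: 0.001
```

Run:
```python
from h import *
o=telemetry.observe();print(o['tool_pos'],env.tip_extent)
im=snap('side','s1');c=im[150:360,240:480,::-1]
cv2.imwrite('pics/s1c.png',cv2.resize(c,None,fx=2.8,fy=2.8,interpolation=cv2.INTER_CUBIC))
```

```text
[ 0.42318916 -0.14570877  0.07718129] 0.019
```

View pics/s1c.png

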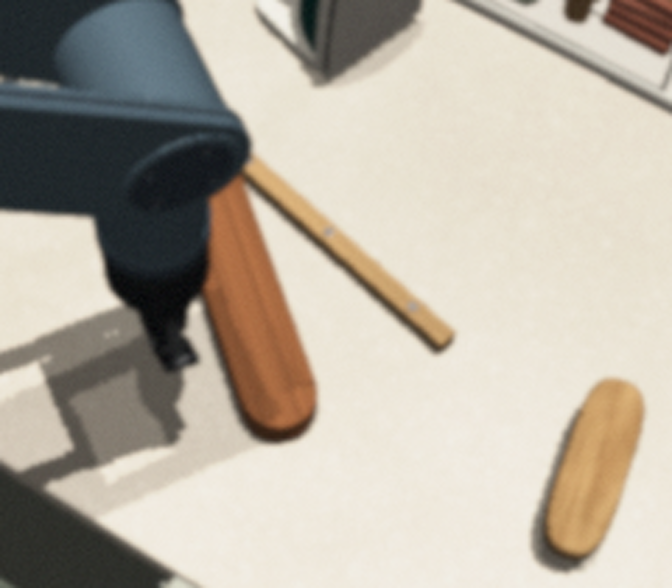

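The closed fingers are at crop (180,360), clear of the block on the robot's side. I'll go down and advance to just short of contact.

move_arm:
  series:
    - {"dx": 0,"dy": 0.9,"dz": 0,"yaw": 0}
    - {"dx": 0,"dy": 0.9,"dz": 0,"yaw": 0}
    - {"dx": 0,"dy": 0,"dz": 0,"yaw": 0}
    - {"dx": 0.5,"dy": 0,"dz": 0,"yaw": 0}
    - {"dx": 0.5,"dy": 0,"dz": 0,"yaw": 0}
    - {"dx": 0,"dy": 0,"dz": 0,"yaw": 0}

```text
clock: 4.82
tool_pos: [0.4479, -0.1658, 0.0377]
orientation: [-0.664, 0.665, -0.24, 0.244]
ft_force: [1.3, 0.3, 0.6]
grip_width: 0.001
```

move_arm:
  series:
    - {"dx": 0.12,"dy": 0,"dz": 0,"yaw": 0}
    - {"dx": 0.23,"dy": 0,"dz": -0.04,"yaw": -0.33}
    - {"dx": 0.23,"dy": 0,"dz": -0.04,"yaw": -0.33}
    - {"dx": 0.23,"dy": 0,"dz": -0.04,"yaw": -0.33}
    - {"dx": 0.23,"dy": 0,"dz": -0.04,"yaw": -0.33}
    - {"dx": 0.23,"dy": 0,"dz": -0.04,"yaw": -0.33}
    - {"dx": 0.23,"dy": 0,"dz": -0.04,"yaw": -0.33}
    - {"dx": 0.23,"dy": 0,"dz": -0.04,"yaw": -0.33}
    - {"dx": 0,"dy": 0,"dz": 0,"yaw": 0}

```text
clock: 5.57
tool_pos: [0.4768, -0.1934, 0.0362]
orientation: [-0.691, 0.692, -0.148, 0.148]
ft_force: [0.1, 0.7, -1.1]
grip_width: -0.002
```

Run:
```python
from h import *
o=telemetry.observe();print(o['tool_pos'],o['ft_force'])
im=snap('side','s2');c=im[150:360,240:480,::-1]
cv2.imwrite('pics/s2c.png',cv2.resize(c,None,fx=2.8,fy=2.8,interpolation=cv2.INTER_CUBIC))
```

```text
[ 0.4767506  -0.19341584  0.03621453] [ 0.09817238  0.70787533 -1.06408094]
```

View pics/s2c.png

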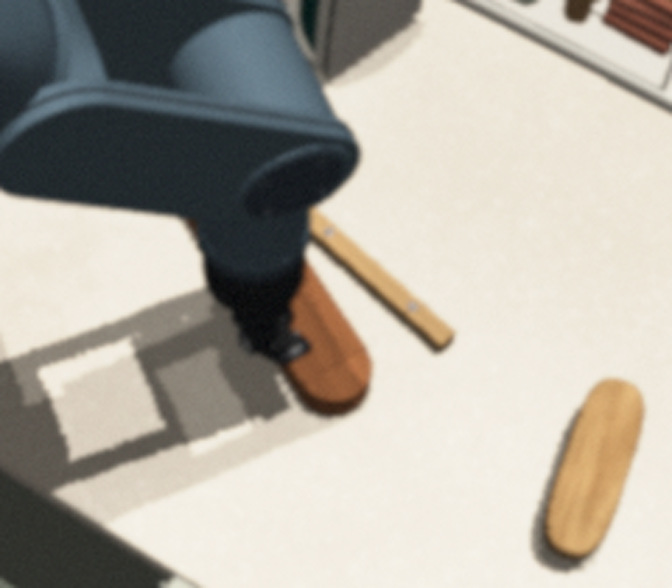

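The block is swinging as planned, with its nose at crop (340,400). I'll continue.

move_arm:
  series:
    - {"dx": 0.21,"dy": 0,"dz": -0.07,"yaw": -0.33}
    - {"dx": 0.21,"dy": 0,"dz": -0.07,"yaw": -0.33}
    - {"dx": 0.21,"dy": 0,"dz": -0.07,"yaw": -0.33}
    - {"dx": 0.21,"dy": 0,"dz": -0.07,"yaw": -0.33}
    - {"dx": 0.21,"dy": 0,"dz": -0.07,"yaw": -0.33}
    - {"dx": 0,"dy": 0,"dz": 0,"yaw": 0}

```text
clock: 6.12
tool_pos: [0.4985, -0.2103, 0.0358]
orientation: [-0.703, 0.703, -0.079, 0.079]
ft_force: [0.0, -1.0, -0.2]
grip_width: 0.002
```

move_arm:
  series:
    - {"dx": 0.08,"dy": 0,"dz": 0,"yaw": 0}
    - {"dx": 0.08,"dy": 0,"dz": 0,"yaw": 0}
    - {"dx": 0,"dy": 0,"dz": 0,"yaw": 0}

```text
clock: 6.37
tool_pos: [0.502, -0.2109, 0.0354]
orientation: [0.703, -0.703, 0.08, -0.079]
ft_force: [-3.3, -0.4, 2.0]
grip_width: -0.0
```

Run:
```python
from h import *
o=telemetry.observe();print(o['tool_pos'],o['ft_force'])
im=snap('side','s3');c=im[150:360,240:480,::-1]
cv2.imwrite('pics/s3c.png',cv2.resize(c,None,fx=2.8,fy=2.8,interpolation=cv2.INTER_CUBIC))
```

```text
[ 0.5020165  -0.21089289  0.03544402] [-3.28990174 -0.41031738  2.0405489 ]
```

View pics/s3c.png

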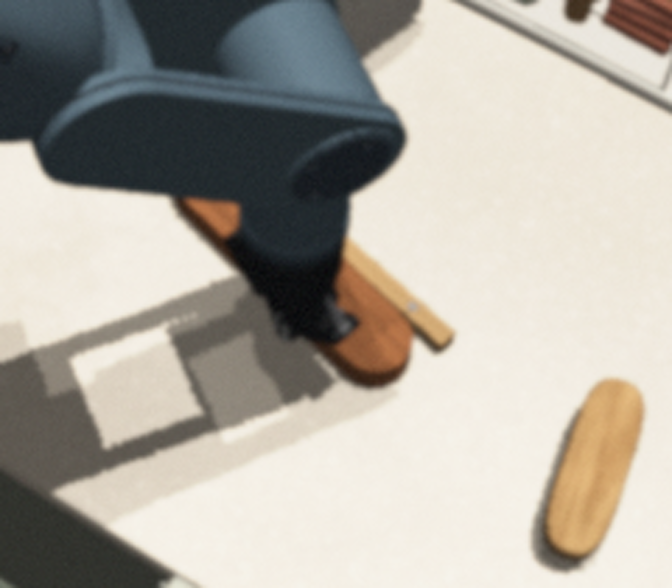

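move_arm:
  series:
    - {"dx": 0.06,"dy": 0,"dz": 0,"yaw": 0}
    - {"dx": 0.06,"dy": 0,"dz": 0,"yaw": 0}
    - {"dx": 0,"dy": 0,"dz": 0,"yaw": 0}

```text
clock: 6.67
tool_pos: [0.5055, -0.2119, 0.0353]
orientation: [-0.703, 0.703, -0.079, 0.08]
ft_force: [-2.0, -0.3, 2.3]
grip_width: 0.001
```

move_arm:
  series:
    - {"dx": 0.04,"dy": 0,"dz": 0,"yaw": 0}
    - {"dx": 0,"dy": 0,"dz": 0,"yaw": 0}

```text
clock: 6.83
tool_pos: [0.5063, -0.2121, 0.0353]
orientation: [-0.703, 0.703, -0.079, 0.079]
ft_force: [-3.3, -0.5, 1.7]
grip_width: 0.001
```

move_arm:
  series:
    - {"dx": 0.05,"dy": 0,"dz": 0,"yaw": 0}
    - {"dx": 0,"dy": 0,"dz": 0,"yaw": 0}

```text
clock: 7.0
tool_pos: [0.5073, -0.2123, 0.0352]
orientation: [0.703, -0.703, 0.079, -0.079]
ft_force: [-3.0, -0.3, 2.2]
grip_width: -0.002
```

move_arm:
  series:
    - {"dx": 0.05,"dy": 0,"dz": 0,"yaw": 0}
    - {"dx": 0,"dy": 0,"dz": 0,"yaw": 0}

```text
clock: 7.17
tool_pos: [0.5074, -0.2122, 0.0352]
orientation: [0.703, -0.702, 0.08, -0.078]
ft_force: [-6.4, -0.7, 4.4]
grip_width: -0.0
```

Run:
```python
from h import *
im=snap('side','s4');c=im[180:320,280:420,::-1]
cv2.imwrite('pics/s4c.png',cv2.resize(c,None,fx=4.25,fy=4.25,interpolation=cv2.INTER_CUBIC))
```

```text
(no output)
```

View pics/s4c.png

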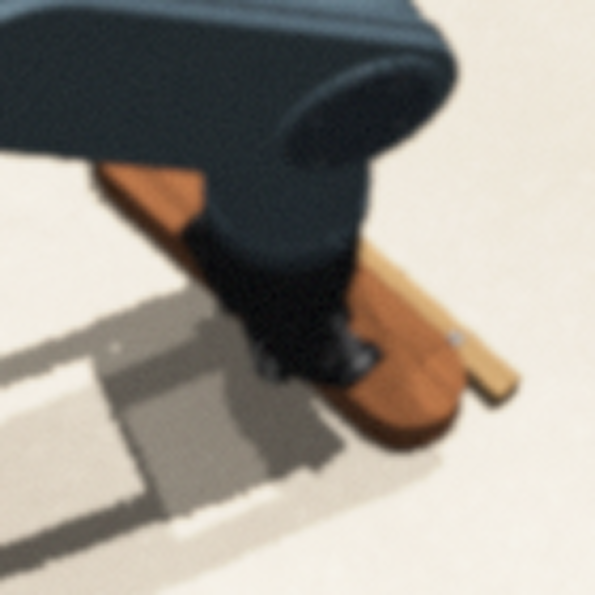

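The force now rises while the position has stopped, so the block has reached the rail. One light seating press, then back away and look.

move_arm:
  series:
    - {"dx": 0.06,"dy": 0,"dz": 0,"yaw": 0}
    - {"dx": 0,"dy": 0,"dz": 0,"yaw": 0}
    - {"dx": 0,"dy": 0,"dz": 0,"yaw": 0}

```text
clock: 7.47
tool_pos: [0.5074, -0.2122, 0.035]
orientation: [0.703, -0.702, 0.081, -0.077]
ft_force: [-11.5, -0.3, 7.9]
grip_width: -0.002
```

move_arm:
  series:
    - {"dx": -0.2,"dy": 0,"dz": 0,"yaw": 0}
    - {"dx": -0.8,"dy": 0,"dz": 0,"yaw": 0}
    - {"dx": -1,"dy": 0,"dz": 0,"yaw": 0}
    - {"dx": 0,"dy": -1,"dz": 0,"yaw": 0}
    - {"dx": 0,"dy": -1,"dz": 0,"yaw": 0}
    - {"dx": 0,"dy": -1,"dz": 0,"yaw": 0}
    - {"dx": -1,"dy": -1,"dz": 0,"yaw": 0}
    - {"dx": -1,"dy": -1,"dz": 0,"yaw": 0}
    - {"dx": 0,"dy": -1,"dz": -1,"yaw": 0}
    - {"dx": 0,"dy": -1,"dz": -1,"yaw": 0}
    - {"dx": 0,"dy": 0,"dz": 0,"yaw": 0}

```text
clock: 8.38
tool_pos: [0.4038, -0.2449, 0.2159]
orientation: [-0.699, 0.706, -0.076, 0.084]
ft_force: [1.7, -2.0, 0.4]
grip_width: 0.004
```

Run:
```python
from h import *
im=snap('side','s5');c=im[180:320,280:420,::-1]
im2=snap('scene','c5');c2=im2[180:290,250:400,::-1]
cv2.imwrite('pics/s5c.png',cv2.resize(c,None,fx=4.25,fy=4.25,interpolation=cv2.INTER_CUBIC))
cv2.imwrite('pics/c5c.png',cv2.resize(c2,None,fx=5,fy=5,interpolation=cv2.INTER_CUBIC))
```

```text
(no output)
```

View pics/s5c.png

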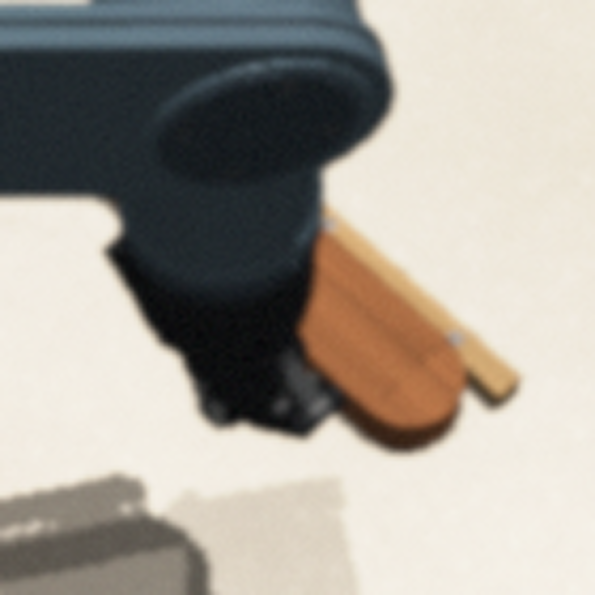

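View pics/c5c.png

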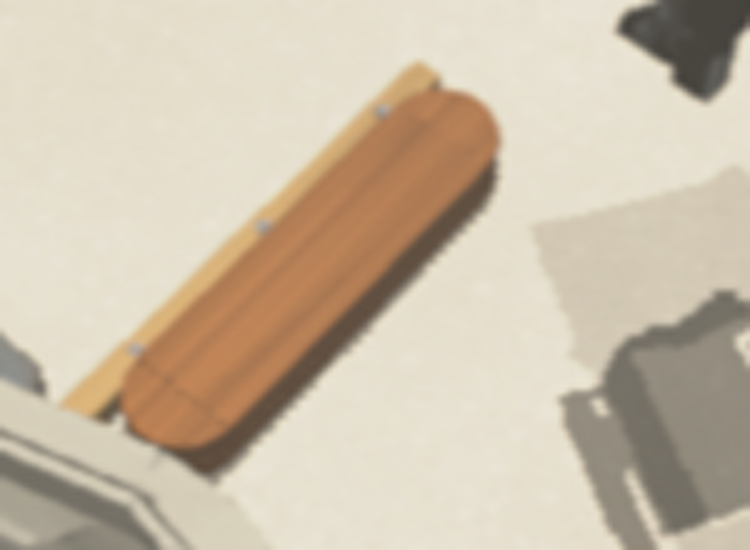

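The block lies along the rail in both views. To check its position along the rail I'll clear the view and overlay the expected parked outline.

move_arm:
  series:
    - {"dx": 0,"dy": -1,"dz": -1,"yaw": 0}
    - {"dx": 0,"dy": -1,"dz": -1,"yaw": 0}
    - {"dx": -0.3,"dy": 0,"dz": -1,"yaw": 0}
    - {"dx": -0.3,"dy": 0,"dz": -1,"yaw": 0}
    - {"dx": -0.3,"dy": 0,"dz": -1,"yaw": 0}
    - {"dx": -0.3,"dy": 0,"dz": -1,"yaw": 0}
    - {"dx": -0.3,"dy": 0,"dz": -1,"yaw": 0}
    - {"dx": -0.3,"dy": 0,"dz": -1,"yaw": 0}
    - {"dx": 0,"dy": 0,"dz": 0,"yaw": 0}

```text
clock: 9.23
tool_pos: [0.3115, -0.427, 0.2583]
orientation: [0.703, -0.702, 0.081, -0.08]
ft_force: [0.6, 0.1, -0.5]
grip_width: 0.0
```

```bash
cat > ov.py <<'E'
from h import *
import sys
y=np.array([.226,.974]);x=np.array([.974,-.226]);C=np.array([.613,-.0598])
tag=sys.argv[1]
H=C-.030*x-.032*y
a=np.linspace(0,np.pi,20)
pts=[H+.03*(np.cos(t)*x+np.sin(t)*y) for t in a]+[H-.2*y-.03*(np.cos(t)*x+np.sin(t)*y) for t in a]
out=[]
for cam,(r0,c0,n) in dict(side=(185,290,125),scene=(180,262,125)).items():
    im=snap(cam,cam+tag)[:,:,::-1]
    k=4*1.6*.5
    c=cv2.resize(im[r0:r0+n,c0:c0+n],(400,400),interpolation=cv2.INTER_CUBIC);s=400/n
    q=lambda P:((proj(cam,P)-[c0,r0]+.5)*s).round().astype(int)
    cv2.polylines(c,[q([[*p,.034] for p in pts])],True,(255,0,0),1)
    g=[C,C-.27*y,C-.27*y+.018*x,C+.018*x+.018*y,C-.06*x+.018*y,C-.06*x]
    cv2.polylines(c,[q([[*p,.02] for p in g])],True,(0,160,0),1)
    out.append(c)
cv2.imwrite(f'pics/ov{tag}.png',np.hstack(out))
E
python3 ov.py 6
```

```text
(no output)
```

View pics/ov6.png

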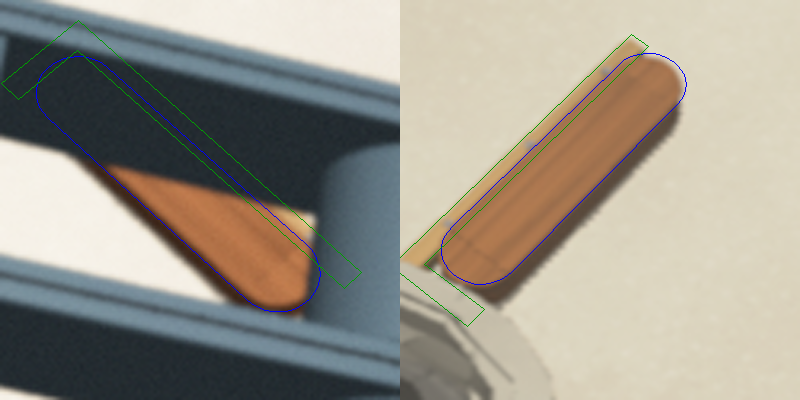

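Run:
```python
from h import *
for l in('scrub_brush','peg_0','spool_cream','press_block'):
    r=spot_in('scene',l)
    if r: print(l,r[0])
print(telemetry.observe()['ft_force'])
print(ticket.finish_job())
```

```text
scrub_brush {'location': [155.1, 375.0], 'p': 0.6}
peg_0 {'location': [381.9, 306.5], 'p': 0.69}
press_block {'location': [237.3, 312.6], 'p': 0.69}
[-0.27283553 -0.1022704   0.47384385]
the job is handed in; nothing more can be done
None
```

The block now lies along the long rail with its heel in the corner, and the job is handed in. I swung it round with the closed fingertips on its robot-side face. I then pressed lightly against the rail, raised the hand and backed off; the clock was at about 9.5 s of the 38 s allowed.

**Seating:** in the final press the measured force rose to about 14 N (11.5 N of it against the push) and the tool stopped moving, so the block is bearing on the rail.

**Final position:** the outline expected for the parked block matches the scene picture to about 2–3 mm, which is roughly the calibration error. In the side picture the arm hid the heel and part of the rail, so I could confirm only the nose end there.

**Bystanders:** in the last scene check the peg was where it started, and the brush was detected where the first picture showed it. The detector's first brush reading had been wrong: it had landed on the block. The spool was not detected in that last picture. The hand's low path stayed about 19 cm from it, so I don't expect it moved, but I did not confirm it.

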